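# Hardness reading on a fresh plaster base

### The arm

A 7-joint arm with a two-finger parallel gripper is mounted at the origin on the work surface. World frame = base frame: x ahead of the robot, y to its left, z up, the work surface at z = 0. Lengths are in m, angles in rad, forces in N, time in s.
With the tool pointing down it reaches from about 0.4 to 0.9 m from the base axis. Payload 5.5 kg.
Tool frame: the origin (TCP) lies at the very end of the fingers, on their centre line; the grasp point (between the pads) lies 19 mm behind it; z points along the fingers, x is the direction in which the jaws open and shut, and the axes are right-handed (so a half turn about z gives the same grasp; the last joint's range is limited). The gripper opens to 85 mm and grips with 20 to 120 N. Pads are 22 mm wide; open, the fingers measure 114 mm over their backs; the gripper's body (76 mm by 85 mm) begins 54 mm behind the grasp point. The pads swing forward as they close: fully open they stand 13 mm farther back than shut.
Start: joints at [1.524, 0.501, -0.427, 1.55, 0.221, 1.138, -0.21], TCP at [0.198, -0.619, 0.231] pointing down, gripper open.
Joint ranges: [-2.88, 2.88], [-0.31, 2.03], [-1.54, 1.56], [0.2, 2.42], [-1.41, 4.55], [0.19, 2.02], [-2.57, 2.57]. Speed limits (rad/s): [2.57, 2.57, 3.14, 3.14, 3.14, 3.14, 3.14].

### API

Orientations are given as a unit quaternion [x, y, z, w].
In Python, from station import robot, viewer, workorder gives the robot as it stands.
- The arm moves only by the tool step_arm, never from a script. Its argument "moves" is a list of rows, each a list of 7 numbers: the shift along the tool's x, y, z scaled (see below), then the turn, a rotation vector about the tool's x, y, z scaled (see below), then the gripper command: -1 is fully open, 1 is shut, values between are in proportion. A call has 1 to 8 rows; each row shifts and turns the commanded pose from where the row before left it, along the tool's axes as they then stand; what a row does not reach is not made up. The controller multiplies each number of a shift by 20 mm and each number of a turn by 4 degrees. A row lasts 1/12 s, in which the tool goes at most 41.7 mm and 7.16 degrees, less where a joint would pass 70% of its speed; a pose out of reach is approached as far as the arm can. A call with a number of a shift or a turn outside -1 to 1 is refused whole. A call with a gripper value outside its range is refused whole. The fingers move at their own pace and stop on an object; "squeeze" is the grip in N (left out, the last holds). Time passes only in rows, so rows that do not move let the fingers close. It gives the time, the measured TCP pose, the force and the opening at its end, in the units of the state.
- robot.get_state(): the state, without advancing time (a new reading comes with each control period).
- viewer.get_image(name): name is "side" or "top"; returns the picture (400x640x3 uint8, red, green, blue); there is no depth.
- viewer.calibration(name): a dict with "fx", "fy", "cx", "cy" (pixels), "world_to_cam" (4x4, takes a point from world to camera coordinates). Camera axes: x right, y up, looking along -z (the intrinsics and any distortion apply to the point x, -y, -z); pixel columns grow to the right and rows downward; lengths in m; the calibration is good to about 2 mm. A picture is of the moment at which its call begins. calibration takes no time and is no camera call.
- workorder.finish_job(): hands the job in, once; it reports no verdict.
The state is a dict: "time": time; "q": joint angles; "joint_velocities": joint speeds; "tau": joint torques, N m; "position": TCP position; "tool_rot": TCP orientation; "contact_force": force on the tool from outside, world axes, zero at the start; "moment": the same for the moment, N m; "finger_gap": finger opening in m.
Only numpy, scipy, OpenCV 4.12 (cv2) and the standard library are available. Lean on these libraries where they do the work, as an engineer would, in place of code of your own. Each camera call takes 0.05 s, during which the arm holds its last target.

### The job

Check whether the plaster display base has set: take the orange hardness gauge out of its wooden stand and, holding it upright, press its spring tip lightly on the blue dot for about a second, then likewise on the green dot. Then set the tip inside the red ring on the sloping face with the gauge square to that face, press gently until the spring tip is about half-way in, and finish while still holding it there, steady in the gripper, for the reading. Never jab or press the plaster hard, and leave the pigment jars, tub and scraper where they are.

Things in the scene. Friction and masses are not known exactly. Their poses are not given: they have to be found in the camera images.
- gauge: loose orange gauge, 0.13 kg, upright in the stand. Origin: centre of its grip, a square prism 26 x 26 mm across its x and y, 70 mm long along z (z points away from the tip). Cap ends 43 mm above the origin; round nose 14 mm across from 35 to 72 mm below; brass spring tip ends 90 mm below. The grip rests on the stand's top: origin starts 97 mm above the table; lift 60 mm straight up to clear
- gauge_tip (a point): the very end of the brass spring tip (a ball 8 mm across), on the gauge's axis, 90 mm below the gauge's origin when not pressed in
- plunger (a joint): how far the spring tip is pushed into the gauge: 0 free, 0.012 m fully in (hard stop); spring 0.8 N when it starts to move, then 0.4 N more per mm (3.2 N half-way)
- stand: light wooden block 80 x 80 mm, 62 mm high, fixed, with an upright 17 mm hole through its middle; origin at the centre of its underside
- casting: off-white plaster base, fixed, 180 mm long (x -100 to +80), 160 mm wide (y). Origin on the table. From x 0 to 80 the top is level, 62 mm high; from x 0 to -100 the front face slopes down at 22 degrees to 22 mm high at the front (-x) edge, which faces roughly the robot. Two small steel sockets flush in the top are not test marks
- slope_face: the sloping face of the plaster base: origin on its surface at its middle, z axis square out of the face (22 degrees from vertical, leaning to the base's -x side), x axis up the slope, y along the base's width
- blue_dot: blue dot 18 mm across drawn on the flat top of the plaster base; origin at its centre on the surface; first test point. Blue and green may lie either way round
- green_dot: green dot 18 mm across drawn on the flat top of the plaster base; origin at its centre on the surface; second test point
- red_ring: red ring drawn on the sloping face, 27 mm outside and 19 mm inside diameter; origin at its centre on the surface, about half-way up the slope. Its own z axis is vertical: take the face's direction from slope_face
- jar_ochre: bystander: closed ochre pigment jar with white cap 38 mm across, 55 mm high, origin under its middle
- jar_brown: bystander: closed brown pigment jar with grey cap 38 mm across, 55 mm high, origin under its middle
- tub: bystander: open white mixing tub, 96 mm across the rim, 75 mm high, origin under its middle
- scraper: bystander: spatula-shaped scraper 190 mm long lying flat on the table
There are look-alikes about, which are no part of the job. There is more than one size of the gauge; the job needs the largest.

How it is judged:
By the outcome, as a careful person would: the job done as asked, in the order asked, and still so for the second after the job is handed in, while the arm keeps its last pose, push and grip.
It also fails if it takes over 54 s, if anything falls off the work surface, if the arm or the gripper's body presses on something with over 40 N, if the wrist force passes 120 N, or if a joint passes its speed limit or range.

## Working session

There is one attempt and no reset: what is moved stays moved. The work goes in short steps, Python scripts to look and compute and a tool call to move; the robot and the scene stay as the last step left them, time stands still between calls to the robot, and variables do not carry over. Pictures are saved under pics/ and viewed, and the job is handed in when it is done.

Besides the shell and the picture viewer there is one more tool, called after "Emit:" by a JSON object that holds its "api" and its "payload", one argument or row to a line. step_arm: Moves the arm, as the interface text tells. Shifts and turns lie within -1 to 1; 1 stands for 20 mm of shift or 4 degrees of turn. Its arguments: {"type":"object","properties":{"moves":{"type":"array"},"squeeze":{"type":"number"}},"required":["moves"]}

```bash
mkdir -p pics; ls; python3 - <<'E'
from station import robot, viewer, workorder
import cv2,json
for n in("side","top"):
    cv2.imwrite(f"pics/{n}0.png",cv2.cvtColor(viewer.get_image(n),cv2.COLOR_RGB2BGR))
    print(n,viewer.calibration(n))
print(robot.get_state())
E
```

```text
pics
side {'fx': 365.885074743723, 'fy': 365.885074743723, 'cx': 319.6442361523966, 'cy': 199.43093188215343, 'world_to_cam': array([[ 0.97689658, -0.21319397, -0.01487988, -0.57228387],
       [ 0.15850215,  0.67606389,  0.71959342, -0.12513675],
       [-0.14335323, -0.70532684,  0.6942362 , -0.72845823],
       [ 0.        ,  0.        ,  0.        ,  1.        ]])}
top {'fx': 396.46086552436236, 'fy': 396.46086552436236, 'cx': 315.39603559444276, 'cy': 206.22301140061774, 'world_to_cam': array([[ 0.01323088, -0.99990395, -0.00412692, -0.0338859 ],
       [ 0.98786339,  0.01243253,  0.15482688, -0.59257658],
       [-0.1547607 , -0.00612533,  0.987933  , -0.90246393],
       [ 0.        ,  0.        ,  0.        ,  1.        ]])}
{'time': 0.1, 'q': array([ 1.52421676,  0.50176568, -0.4268336 ,  1.5513393 ,  0.22077236,
        1.13829375, -0.21030672]), 'joint_velocities': array([ 0.00057039, -0.00367437, -0.00024322, -0.0031932 ,  0.00080733,
       -0.00081723, -0.00154457]), 'tau': array([-1.13563647e-02, -5.70811093e+01, -5.83872780e+00, -2.81748444e+01,
        1.04337328e-02,  5.55023347e-03,  8.53977667e-06]), 'position': array([ 0.19794939, -0.61847169,  0.23036066]), 'tool_rot': array([ 8.07742817e-01, -5.89534367e-01, -6.78039327e-04, -5.58509340e-04]), 'contact_force': array([ 0.80852179,  0.01167839, -0.87007083]), 'moment': array([-0.01639005,  0.00790296, -0.00862163]), 'finger_gap': 0.0857005977634256}
```

View pics/side0.png

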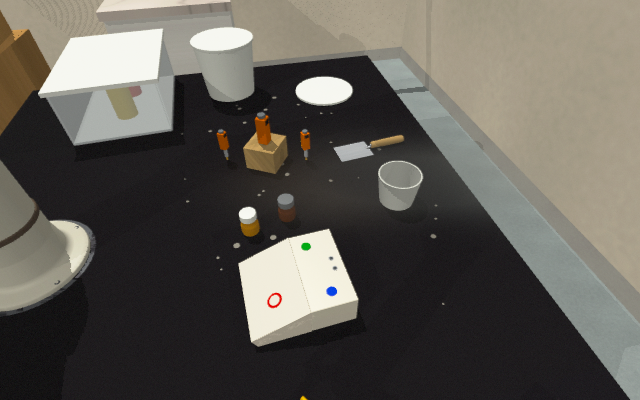

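View pics/top0.png

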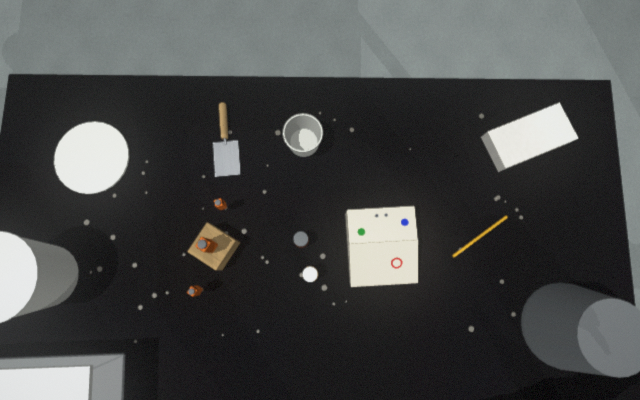

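Side view: three orange gauges, at (223,140), (263,130) and (305,140). The one at (263,130), top view (205,244), stands in the wooden stand and looks largest, so it fits. The casting's blue dot is at (332,291), the green at (306,246), the ring at (275,300). I'll confirm with a crop and measure.

```bash
cat > h.py <<'E'
import numpy as np,cv2
from station import robot, viewer, workorder
def ray(n,uv):
    c=viewer.calibration(n);M=np.array(c['world_to_cam']);R=M[:3,:3];t=M[:3,3]
    d=np.array([(uv[0]-c['cx'])/c['fx'],-(uv[1]-c['cy'])/c['fy'],-1.])
    return -R.T@t,R.T@d
def onz(n,uv,z):
    o,d=ray(n,uv);return o+d*(z-o[2])/d[2]
def tri(uvs):
    A=np.zeros((3,3));b=np.zeros(3)
    L=[]
    for n,uv in uvs:
        o,d=ray(n,uv);d=d/np.linalg.norm(d);P=np.eye(3)-np.outer(d,d);A+=P;b+=P@o;L.append((o,P))
    x=np.linalg.solve(A,b);return x,[np.linalg.norm(P@(x-o))*1000 for o,P in L]
def proj(n,p):
    c=viewer.calibration(n);M=np.array(c['world_to_cam']);q=M[:3,:3]@np.array(p)+M[:3,3]
    return np.array([c['cx']+c['fx']*q[0]/-q[2],c['cy']-c['fy']*q[1]/-q[2]])
def grab(n,f):
    im=cv2.cvtColor(viewer.get_image(n),cv2.COLOR_RGB2BGR);cv2.imwrite(f"pics/{f}.png",im);return im
def blobs(im,lo,hi,amin=8):
    h=cv2.cvtColor(im,cv2.COLOR_BGR2HSV);m=cv2.inRange(h,np.array(lo),np.array(hi))
    k,l,s,c=cv2.connectedComponentsWithStats(m)
    return [(c[i].round(2),s[i].tolist()) for i in range(1,k) if s[i,4]>=amin],m
E
python3 - <<'E'
from h import *
np.set_printoptions(precision=4,suppress=True)
S=cv2.imread("pics/side0.png");T=cv2.imread("pics/top0.png")
for nm,lo,hi in(("blue",(110,120,80),(130,255,255)),("green",(50,120,60),(75,255,255)),("red",(0,150,100),(4,255,255)),("orange",(5,180,60),(15,255,255))):
    for n,im in(("side",S),("top",T)):
        for c,s in blobs(im,lo,hi)[0]: print(nm,n,c,s,onz(n,c,.062 if nm!='red' else .042))
a=cv2.resize(S[95:185,200:330],None,fx=6,fy=6,interpolation=cv2.INTER_CUBIC);cv2.imwrite("pics/c1.png",a)
a=cv2.resize(T[190:310,170:270],None,fx=5,fy=5,interpolation=cv2.INTER_CUBIC);cv2.imwrite("pics/c2.png",a)
a=cv2.resize(T[195:300,335:430],None,fx=5.5,fy=5.5,interpolation=cv2.INTER_CUBIC);cv2.imwrite("pics/c3.png",a)
E
```

```text
blue side [331.44 290.92] [327, 287, 10, 9, 75] [ 0.5557 -0.2333  0.062 ]
blue top [404.09 221.7 ] [401, 219, 7, 6, 33] [ 0.5565 -0.2339  0.062 ]
green side [305.58 246.02] [301, 243, 10, 7, 55] [ 0.5317 -0.1315  0.062 ]
green top [360.79 231.5 ] [358, 229, 6, 6, 28] [ 0.5323 -0.1328  0.062 ]
red side [274.44 300.17] [268, 293, 14, 15, 66] [ 0.4616 -0.2172  0.042 ]
orange side [262.57 130.21] [254, 115, 17, 30, 350] [0.4943 0.2677 0.062 ]
orange side [222.46 140.7 ] [216, 131, 13, 19, 160] [0.3916 0.2443 0.062 ]
orange side [304.78 140.56] [300, 131, 10, 19, 143] [0.5919 0.1967 0.062 ]
orange top [221.23 205.07] [215, 198, 12, 12, 60] [0.5904 0.1955 0.062 ]
orange top [209.2  245.48] [200, 237, 17, 15, 122] [0.4953 0.2186 0.062 ]
orange top [196.31 290.32] [190, 286, 12, 11, 71] [0.3931 0.2425 0.062 ]
```

View pics/c1.png

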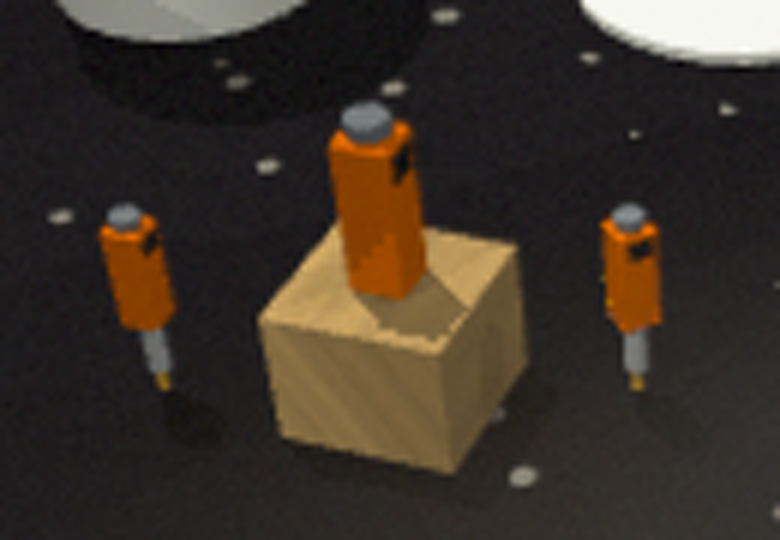

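View pics/c2.png

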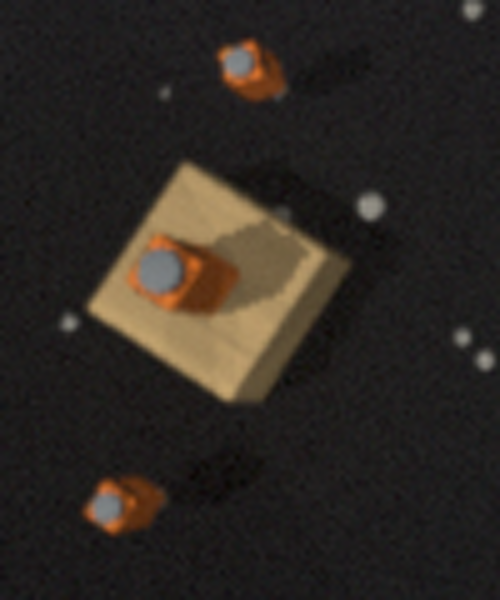

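View pics/c3.png

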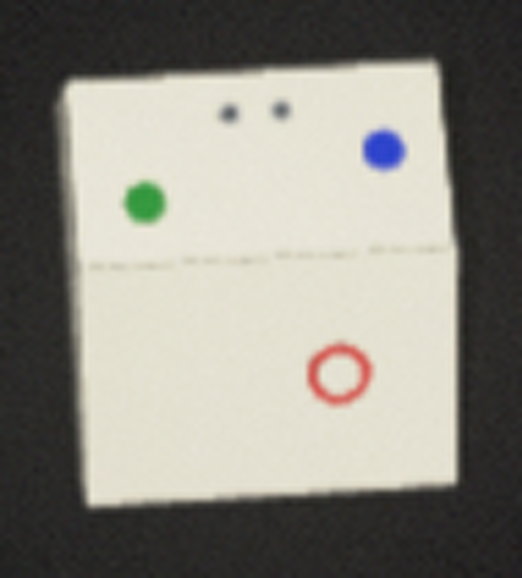

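The crops confirm it: the gauge in the stand is clearly bigger than the two loose look-alikes beside it. Next, the casting's yaw, the ring, the stand's yaw and the gauge axis.

```bash
python3 - <<'E'
from h import *
np.set_printoptions(precision=4,suppress=True)
S=cv2.imread("pics/side0.png");T=cv2.imread("pics/top0.png")
f=lambda x,y:(335+(x+.5)/5.5-.5,195+(y+.5)/5.5-.5)
P={k:onz("top",f(*v),z) for k,v,z in(("BL",(68,78),.062),("BR",(437,60),.062),("RL",(79,267),.062),("RR",(457,247),.062),("FL",(88,507),.022),("FR",(458,485),.022))}
for k in P:print(k,P[k])
for a,b in(("BL","BR"),("RL","RR"),("FL","FR")):
    d=P[a]-P[b];print("yaw",np.degrees(np.arctan2(-d[0],d[1])),np.linalg.norm(d))
for a,b in(("BL","FL"),("BR","FR")):
    d=P[a]-P[b];print("yaw",np.degrees(np.arctan2(d[1],d[0])),np.linalg.norm(d[:2]))
# red ring
for n,im in(("side",S),("top",T)):
    h=cv2.cvtColor(im,cv2.COLOR_BGR2HSV);m=((h[...,0]<6)|(h[...,0]>174))&(h[...,1]>60)&(h[...,2]>120)
    m=m.astype(np.uint8)
    if n=="side": m[:280]=0
    else: m[:,:380]=0;m[:, 415:]=0
    cs,_=cv2.findContours(m,cv2.RETR_EXTERNAL,cv2.CHAIN_APPROX_NONE);c=max(cs,key=cv2.contourArea)
    print(n,cv2.fitEllipse(c)); print(onz(n,cv2.fitEllipse(c)[0],.042))
    h=im.astype(int)
    # cap grey
g=lambda x,y:(170+(x+.5)/5-.5,190+(y+.5)/5-.5)
C=[onz("top",g(*v),.062) for v in((185,162),(325,260),(232,402),(88,308))]
for c in C:print("st",c)
print("mean",np.mean(C,0))
for i in range(4):
    d=C[(i+1)%4]-C[i];print(np.degrees(np.arctan2(d[1],d[0])),np.linalg.norm(d))
cs=lambda x,y:(200+(x+.5)/6-.5,95+(y+.5)/6-.5)
print("cap top",onz("top",g(160,271),.140),onz("side",cs(367,112),.140))
print(tri([("top",g(160,271)),("side",cs(367,112))]))
Q=[onz("side",cs(*v),.062) for v in((517,245),(440,352),(260,318))];print(Q)
E
```

```text
BL [ 0.5853 -0.1005  0.062 ]
BR [ 0.5951 -0.2581  0.062 ]
RL [ 0.5049 -0.1052  0.062 ]
RR [ 0.5154 -0.2645  0.062 ]
FL [ 0.404  -0.1123  0.022 ]
FR [ 0.4155 -0.2723  0.022 ]
yaw 3.5457787723670897 0.15790330249154794
yaw 3.763847748195504 0.15964653997099457
yaw 4.105377065061302 0.16041760442264177
yaw 3.7180985990021953 0.18175728653763565
yaw 4.516556182793339 0.1802155845120508
side ((274.0413513183594, 299.9730224609375), (12.637468338012695, 15.789594650268555), 37.557674407958984)
[ 0.461  -0.2167  0.042 ]
top ((396.219970703125, 262.6054382324219), (9.77772045135498, 10.999576568603516), 71.08024597167969)
[ 0.462  -0.2178  0.042 ]
st [0.5499 0.2277 0.062 ]
st [0.505  0.1601 0.062 ]
st [0.4394 0.1999 0.062 ]
st [0.4814 0.2689 0.062 ]
mean [0.4939 0.2142 0.062 ]
-123.59031345224179 0.08117621808039575
148.74592905289612 0.07676556256265883
58.62505295860953 0.08074634748468794
-30.99408466912743 0.07990508910638523
cap top [0.4944 0.2138 0.14  ] [0.4945 0.2185 0.14  ]
(array([0.4943, 0.2128, 0.1433]), [np.float64(0.0710481782848079), np.float64(0.07104817828487071)])
[array([0.5491, 0.2301, 0.062 ]), array([0.5082, 0.163 , 0.062 ]), array([0.4397, 0.2029, 0.062 ])]
```

Emit:
{"api": "step_arm", "payload": {
  "moves": [
    [-0.44,-1,-0.2,0,0,0,-1],
    [-0.44,-1,-0.2,0,0,0,-1],
    [-0.44,-1,-0.2,0,0,0,-1],
    [-0.44,-1,-0.2,0,0,0,-1],
    [-0.44,-1,0,0,0,0,-1],
    [-0.44,-1,0,0,0,0,-1],
    [-0.44,-1,0,0,0,0,-1],
    [-0.44,-1,0,0,0,0,-1]
  ],
  "squeeze": 40
}}

```text
time: 0.77
position: [0.3296, -0.5022, 0.2469]
tool_rot: [0.808, -0.59, -0.0, -0.0]
contact_force: [0.7, -0.4, -0.4]
finger_gap: 0.0856
```

```bash
cat >> h.py <<'E'
from scipy.spatial.transform import Rotation as Ro
def st():
    s=robot.get_state();np.set_printoptions(precision=4,suppress=True)
    print("t",s['time'],"q",s['q'],"p",s['position'],"quat",s['tool_rot'],"F",s['contact_force'],"gap",s['finger_gap']);return s
def plan(target,zdir=(0,0,-1),xaz=None):
    """delta in tool units (shift units of 20mm; turn units of 4deg) from measured"""
    s=st();R=Ro.from_quat(s['tool_rot']);Rm=R.as_matrix()
    z=np.array(zdir,float);z/=np.linalg.norm(z)
    x=Rm[:,0] if xaz is None else np.array([np.cos(np.radians(xaz)),np.sin(np.radians(xaz)),0])
    x=x-z*(x@z);x/=np.linalg.norm(x);Rt=np.c_[x,np.cross(z,x),z]
    print("axes x",Rm[:,0],"az",np.degrees(np.arctan2(Rm[1,0],Rm[0,0])),"z",Rm[:,2])
    print("world d",target-s['position'],"shift units",Rm.T@(target-s['position'])/.02,"turn units",np.degrees((R.inv()*Ro.from_matrix(Rt)).as_rotvec())/4)
E
python3 -c "
from h import *
plan(np.array([.5,-.2,.25]),xaz=-32)"
```

```text
t 0.7667 q [ 1.3213  0.4069 -0.4907  1.6612  0.2079  1.1265 -0.4865] p [ 0.3296 -0.5022  0.2469] quat [ 0.8077 -0.5896 -0.0004 -0.0001] F [ 0.6539 -0.4257 -0.4329] gap 0.08556918051992543
axes x [ 0.3049 -0.9524 -0.0008] az -72.25078381407221 z [-0.0004  0.0007 -1.    ]
world d [0.1704 0.3022 0.0031] shift units [-11.7925 -12.7206  -0.1488] turn units [ -0.001    0.0118 -10.0627]
```

Emit:
{"api": "step_arm", "payload": {
  "moves": [
    [-0.98,-1,0,0,0,0,-1],
    [-0.98,-1,0,0,0,0,-1],
    [-0.98,-1,0,0,0,0,-1],
    [-0.98,-1,0,0,0,0,-1],
    [-0.98,-1,0,0,0,0,-1],
    [-0.98,-1,0,0,0,0,-1],
    [-0.98,-1,0,0,0,0,-1],
    [-0.98,-1,0,0,0,0,-1]
  ]
}}

```text
time: 1.43
position: [0.4338, -0.3037, 0.247]
tool_rot: [0.808, -0.59, -0.0, 0.0]
contact_force: [0.2, -0.2, 0.3]
finger_gap: 0.0855
```

Emit:
{"api": "step_arm", "payload": {
  "moves": [
    [-0.98,-1,0,0,0,0,-1],
    [-0.98,-0.8,0,0,0,0,-1],
    [-1,-0.3,0,0,0,0,-1],
    [-1,-0.3,0,0,0,0,-1],
    [-1,-0.3,0,0,0,0,-1],
    [-1,-0.3,0,0,0,0,-1],
    [-1,-0.3,0,0,0,0,-1],
    [-1,-0.3,0,0,0,0,-1]
  ]
}}

```text
time: 2.1
position: [0.4532, -0.1304, 0.247]
tool_rot: [0.808, -0.589, -0.0, 0.0]
contact_force: [0.4, -0.5, 0.1]
finger_gap: 0.0854
```

Emit:
{"api": "step_arm", "payload": {
  "moves": [
    [-1,-0.3,0,0,0,0,-1],
    [-1,-0.3,0,0,0,0,-1],
    [-1,-0.3,0,0,0,0,-1],
    [-1,-0.3,0,0,0,0,-1],
    [-1,-0.3,0,0,0,0,-1],
    [-1,-0.3,0,0,0,0,-1],
    [-1,-0.3,0,0,0,0,-1],
    [-1,-0.3,0,0,0,0,-1]
  ]
}}

```text
time: 2.77
position: [0.4502, 0.0364, 0.2471]
tool_rot: [0.808, -0.59, -0.0, 0.0]
contact_force: [0.4, 0.5, 0.3]
finger_gap: 0.0853
```

```bash
python3 -c "
from h import *
plan(np.array([.494,.214,.25]),xaz=-32)"
```

```text
t 2.7667 q [ 0.6301  0.1602 -0.8351  1.9973  0.1377  1.041  -1.5296] p [0.4502 0.0364 0.2471] quat [ 0.8077 -0.5896 -0.0001  0.0002] F [0.4167 0.5397 0.3087] gap 0.08534688186384747
axes x [ 0.3048 -0.9524  0.0001] az -72.25187526484868 z [-0.0004 -0.0002 -1.    ]
world d [0.0438 0.1776 0.0029] shift units [-7.7899 -4.7935 -0.148 ] turn units [  0.0071   0.001  -10.063 ]
```

Emit:
{"api": "step_arm", "payload": {
  "moves": [
    [-1,-0.6,0,0,0,0,-1],
    [-1,-0.6,0,0,0,0,-1],
    [-1,-0.6,0,0,0,0,-1],
    [-1,-0.6,0,0,0,0,-1],
    [-1,-0.6,0,0,0,0,-1],
    [-1,-0.6,0,0,0,0,-1],
    [-1,-0.6,0,0,0,0,-1],
    [-0.8,-0.6,0,0,0,0,-1]
  ]
}}

```text
time: 3.43
position: [0.4941, 0.215, 0.247]
tool_rot: [0.808, -0.589, -0.0, 0.0]
contact_force: [0.1, -0.4, 0.4]
finger_gap: 0.0855
```

Emit:
{"api": "step_arm", "payload": {
  "moves": [
    [0,0,0,0,0,-1,-1],
    [0,0,0,0,0,-1,-1],
    [0,0,0,0,0,-1,-1],
    [0,0,0,0,0,-1,-1],
    [0,0,0,0,0,-1,-1],
    [0,0,0,0,0,-1,-1],
    [0,0,0,0,0,-1,-1],
    [0,0,0,0,0,-1,-1]
  ]
}}

```text
time: 4.1
position: [0.4942, 0.2131, 0.2469]
tool_rot: [0.94, -0.342, -0.0, 0.0]
contact_force: [-0.1, -0.4, -0.1]
finger_gap: 0.0856
```

Emit:
{"api": "step_arm", "payload": {
  "moves": [
    [0,0,0,0,0,-1,-1],
    [0,0,0,0,0,-1,-1],
    [0,0,0,0,0,0,-1],
    [0,0,0,0,0,0,-1]
  ]
}}

```text
time: 4.43
position: [0.4943, 0.2131, 0.247]
tool_rot: [0.96, -0.279, -0.0, 0.0]
contact_force: [0.3, -0.6, -0.1]
finger_gap: 0.0857
```

```bash
python3 -c "
from h import *
plan(np.array([.494,.2135,.079]),xaz=-32)
grab('side','side1')
"
```

```text
t 4.4333 q [ 0.3478  0.4241 -1.0182  1.8018  0.3954  1.1391 -1.3663] p [0.4943 0.2131 0.247 ] quat [ 0.9604 -0.2788 -0.0003  0.0001] F [ 0.2822 -0.5557 -0.094 ] gap 0.08567036664457114
axes x [ 0.8446 -0.5354 -0.0006] az -32.374347049823825 z [-0.0007 -0.     -1.    ]
world d [-0.0003  0.0004 -0.168 ] shift units [-0.0188 -0.0112  8.3989] turn units [ 0.0059  0.0087 -0.0936]
```

View pics/side1.png

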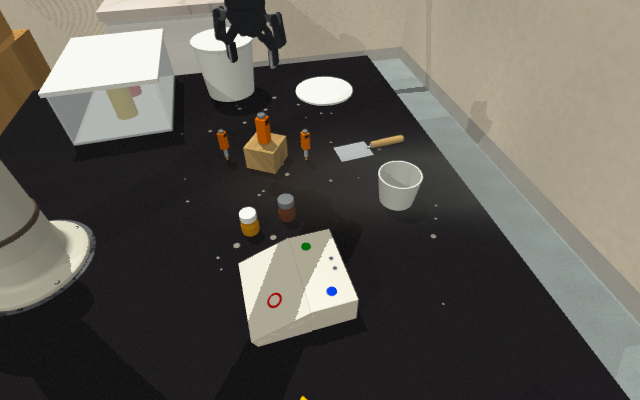

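The gripper is centred above the gauge with its fingers either side (tips at about (232,55) and (275,62)). I'll descend.

Emit:
{"api": "step_arm", "payload": {
  "moves": [
    [0,0,1,0,0,0,-1],
    [0,0,1,0,0,0,-1],
    [0,0,1,0,0,0,-1],
    [0,0,1,0,0,0,-1],
    [0,0,1,0,0,0,-1],
    [0,0,1,0,0,0,-1],
    [0,0,1,0,0,0,-1],
    [0,0,1,0,0,0,-1]
  ]
}}

```text
time: 5.15
position: [0.4946, 0.2132, 0.0863]
tool_rot: [0.96, -0.279, 0.0, 0.0]
contact_force: [1.0, 0.3, 0.0]
finger_gap: 0.0854
```

Emit:
{"api": "step_arm", "payload": {
  "moves": [
    [0,0,0.4,0,0,0,-1],
    [0,0,0,0,0,0,-1]
  ]
}}

```text
time: 5.32
position: [0.4931, 0.2126, 0.0775]
tool_rot: [0.961, -0.278, -0.001, 0.001]
contact_force: [0.1, -0.8, -0.3]
finger_gap: 0.0857
```

```bash
python3 -c "
from h import *
st()
a=grab('side','side2');b=grab('top','top2')
a=cv2.resize(a[60:190,190:340],None,fx=5,fy=4.5);cv2.imwrite('pics/c4.png',a)
cv2.imwrite('pics/c5.png',cv2.resize(b[180:310,150:290],None,fx=4.5,fy=4.5))
"
```

```text
t 5.3167 q [ 0.1935  0.6392 -0.8389  1.937   0.6288  0.8535 -1.5471] p [0.4931 0.2126 0.0775] quat [ 0.9605 -0.2781 -0.0015  0.0011] F [ 0.0611 -0.8428 -0.2954] gap 0.0857452942472705
```

View pics/c4.png

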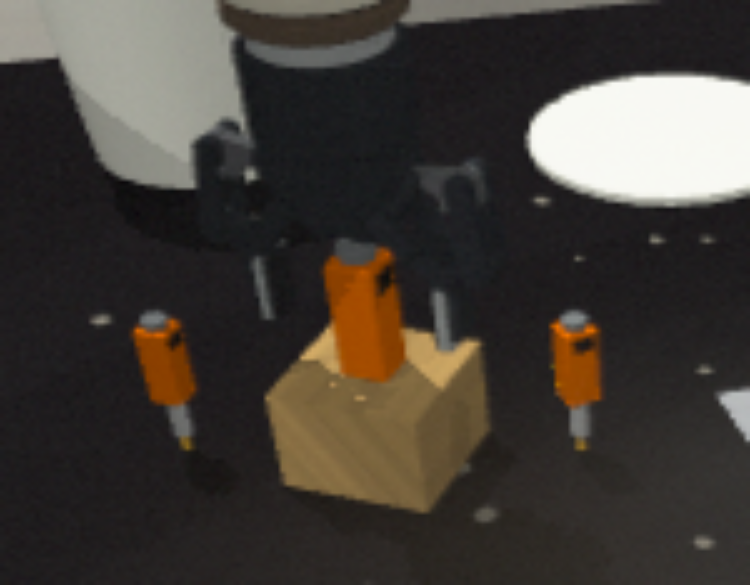

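View pics/c5.png

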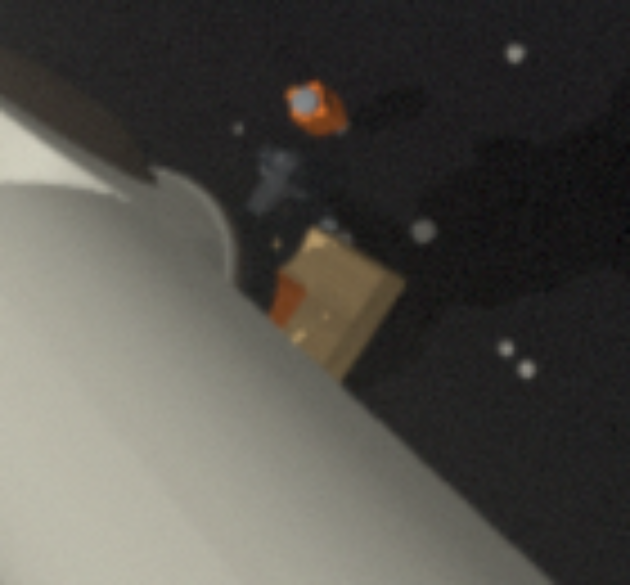

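The gauge stands between the open fingers, with both fingertips above the stand top. Closing the gripper.

Emit:
{"api": "step_arm", "payload": {
  "moves": [
    [0,0,0,0,0,0,1],
    [0,0,0,0,0,0,1],
    [0,0,0,0,0,0,1],
    [0,0,0,0,0,0,1],
    [0,0,0,0,0,0,1],
    [0,0,0,0,0,0,1]
  ],
  "squeeze": 45
}}

```text
time: 5.92
position: [0.4948, 0.2134, 0.0799]
tool_rot: [0.961, -0.278, 0.0, -0.0]
contact_force: [-2.0, -0.6, 4.1]
finger_gap: 0.0256
```

Emit:
{"api": "step_arm", "payload": {
  "moves": [
    [0,0,0,0,0,0,1],
    [0,0,0,0,0,0,1],
    [0,0,0,0,0,0,1],
    [0,0,0,0,0,0,1]
  ]
}}

```text
time: 6.25
position: [0.4948, 0.2134, 0.0798]
tool_rot: [0.961, -0.278, 0.0, -0.0]
contact_force: [-2.6, -0.5, 5.7]
finger_gap: 0.0255
```

```bash
python3 -c "
from h import *
plan(np.array([.494,.2135,.2]),xaz=-32)
"
```

```text
t 6.25 q [ 0.1948  0.6362 -0.8414  1.9352  0.6287  0.8542 -1.5462] p [0.4948 0.2134 0.0798] quat [ 0.9607 -0.2777  0.0004 -0.    ] F [-2.5631 -0.5051  5.679 ] gap 0.025461055287842205
axes x [ 0.8457 -0.5336  0.0007] az -32.250908359068 z [ 0.0007 -0.0002 -1.    ]
world d [-0.0008  0.0001  0.1202] shift units [-0.0327  0.0163 -6.0079] turn units [-0.0031 -0.01   -0.0627]
```

Gripped (gap 25.5 mm). The 5.7 N upward force is the pads pushing the grip down onto the stand as they swung forward. I'll lift straight up.

Emit:
{"api": "step_arm", "payload": {
  "moves": [
    [0,0,-0.3,0,0,0,1],
    [0,0,-0.6,0,0,0,1],
    [0,0,-0.8,0,0,0,1],
    [0,0,-0.8,0,0,0,1],
    [0,0,-0.8,0,0,0,1],
    [0,0,-0.8,0,0,0,1],
    [0,0,-0.8,0,0,0,1],
    [0,0,-0.8,0,0,0,1]
  ]
}}

```text
time: 6.92
position: [0.4943, 0.2134, 0.1948]
tool_rot: [0.961, -0.278, 0.0, -0.0]
contact_force: [0.8, -0.4, -0.8]
finger_gap: 0.0255
```

Emit:
{"api": "step_arm", "payload": {
  "moves": [
    [0,0,-0.5,0,0,0,1],
    [0,0,-0.3,0,0,0,1],
    [0,0,0,0,0,0,1]
  ]
}}

```text
time: 7.17
position: [0.4952, 0.2136, 0.2107]
tool_rot: [0.961, -0.278, 0.001, -0.001]
contact_force: [0.1, 1.1, -0.5]
finger_gap: 0.0255
```

```bash
python3 -c "
from h import *
plan(np.array([.556,-.2335,.2]))
a=grab('side','side3')
cv2.imwrite('pics/c6.png',cv2.resize(a[20:190,170:370],None,fx=4,fy=3.5))
"
```

```text
t 7.1667 q [ 0.3187  0.4656 -0.9889  1.8406  0.4422  1.0728 -1.402 ] p [0.4952 0.2136 0.2107] quat [ 0.9606 -0.2778  0.001  -0.0005] F [ 0.1482  1.1189 -0.4898] gap 0.02549540857504789
axes x [ 0.8456 -0.5337  0.0016] az -32.258812375299634 z [ 0.0022  0.0004 -1.    ]
world d [ 0.0608 -0.4471 -0.0107] shift units [14.5041 17.2831  0.5338] turn units [-0.0224 -0.0234  0.    ]
```

View pics/c6.png

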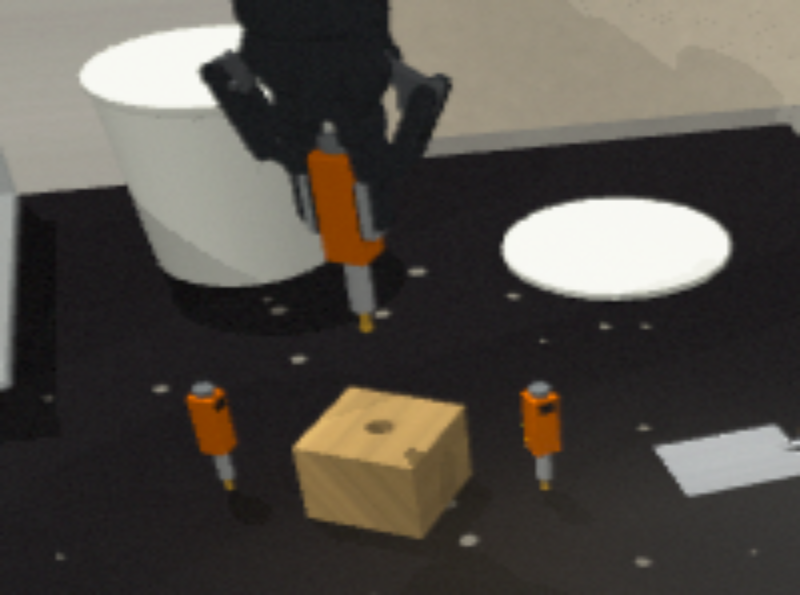

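```bash
python3 -c "
from h import *
print(proj('side',(.4952,.2136,.2107-.0728)),proj('side',(.4952,.2136,.2107+.0602)))"
```

```text
[261.35283009 115.0684928 ] [253.33963876  58.89418779]
```

Emit:
{"api": "step_arm", "payload": {
  "moves": [
    [0.84,1,0,0,0,0,1],
    [0.84,1,0,0,0,0,1],
    [0.84,1,0,0,0,0,1],
    [0.84,1,0,0,0,0,1],
    [0.84,1,0,0,0,0,1],
    [0.84,1,0,0,0,0,1],
    [0.84,1,0,0,0,0,1],
    [0.84,1,0,0,0,0,1]
  ]
}}

```text
time: 7.88
position: [0.522, 0.0049, 0.2082]
tool_rot: [0.961, -0.278, -0.001, 0.0]
contact_force: [-0.4, 0.1, -1.3]
finger_gap: 0.0256
```

Emit:
{"api": "step_arm", "payload": {
  "moves": [
    [0.84,1,0,0,0,0,1],
    [0.84,1,0,0,0,0,1],
    [0.84,1,0,0,0,0,1],
    [0.84,1,0,0,0,0,1],
    [0.84,1,0,0,0,0,1],
    [0.84,1,0,0,0,0,1],
    [0.84,1,0,0,0,0,1],
    [0.84,1,0,0,0,0,1]
  ]
}}

```text
time: 8.55
position: [0.5502, -0.2019, 0.2079]
tool_rot: [0.961, -0.278, -0.001, -0.0]
contact_force: [0.1, 0.0, -0.5]
finger_gap: 0.0254
```

Emit:
{"api": "step_arm", "payload": {
  "moves": [
    [0.8,1,0,0,0,0,1],
    [0.3,0.3,0,0,0,0,1],
    [0,0,0,0,0,0,1],
    [0,0,0,0,0,0,1]
  ]
}}

```text
time: 8.88
position: [0.5553, -0.2336, 0.2082]
tool_rot: [0.961, -0.278, -0.001, -0.001]
contact_force: [0.2, 0.9, -2.0]
finger_gap: 0.0256
```

```bash
python3 -c "
from h import *
plan(np.array([.556,-.2335,.15]))
a=grab('side','side4');b=grab('top','top4')
s=robot.get_state();p=s['position']
for n in('side','top'):print(n,proj(n,p-[0,0,.0728]),proj(n,p+[0,0,.0602]))
"
```

```text
t 8.8833 q [ 1.003   0.5632 -0.8953  1.6859  0.4771  1.129  -0.5907] p [ 0.5553 -0.2336  0.2082] quat [ 0.9606 -0.2779 -0.001  -0.0008] F [ 0.2366  0.9063 -1.9766] gap 0.025647761406078835
axes x [ 0.8456 -0.5338 -0.0022] az -32.26543530384361 z [-0.0014  0.002  -1.    ]
world d [ 0.0007  0.0001 -0.0582] shift units [ 0.0359 -0.0189  2.9124] turn units [-0.0132  0.0322 -0.    ]
side [331.651  263.2166] [332.4913 199.5656]
top [410.6684 218.025 ] [427.7267 208.854 ]
```

View pics/side4.png

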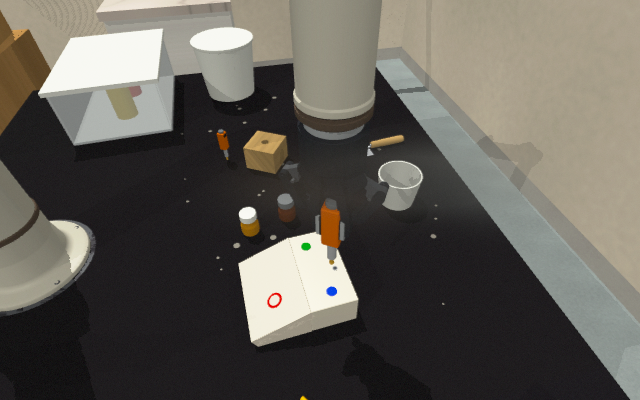

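View pics/top4.png

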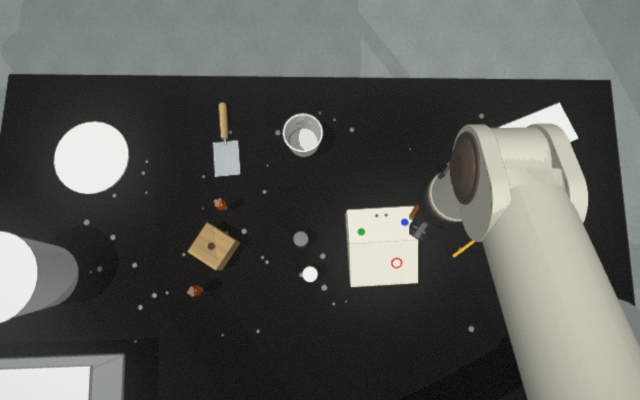

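The gauge is above the blue dot: in the side view the tip is at about (332,263), as predicted, and the blue dot is at (331.5,291). I'll check tip and axis more finely in an enlarged crop.

```bash
python3 -c "
from h import *
a=cv2.imread('pics/side4.png');b=cv2.imread('pics/top4.png')
c=cv2.resize(a[190:300,300:370],None,fx=5.4,fy=5.4,interpolation=cv2.INTER_CUBIC);d=cv2.resize(b[190:245,380:450],None,fx=5.4,fy=5.4,interpolation=cv2.INTER_CUBIC)
o=np.zeros((594,800,3),np.uint8);o[:c.shape[0],:c.shape[1]]=c;o[:d.shape[0],400:400+d.shape[1]]=d
cv2.imwrite('pics/c7.png',o)"
```

```text
(no output)
```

View pics/c7.png

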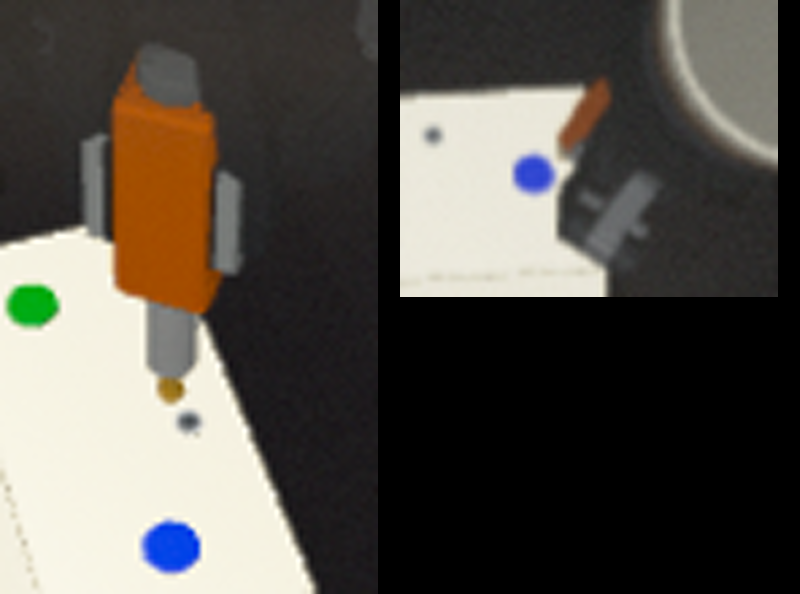

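Emit:
{"api": "step_arm", "payload": {
  "moves": [
    [0,0,0.8,0,0,0,1],
    [0,0,0.8,0,0,0,1],
    [0,0,0.7,0,0,0,1],
    [0,0,0.5,0,0,0,1],
    [0,0,0.3,0,0,0,1],
    [0,0,0.2,0,0,0,1],
    [0,0,0,0,0,0,1],
    [0,0,0,0,0,0,1]
  ]
}}

```text
time: 9.65
position: [0.5562, -0.2343, 0.1437]
tool_rot: [0.961, -0.278, 0.0, -0.0]
contact_force: [0.3, -0.2, -0.5]
finger_gap: 0.0258
```

```bash
cat >> h.py <<'E'
def pair(f,r):
    a=grab('side',f+'s');x,y,w,h=r
    c=cv2.resize(a[y:y+h,x:x+w],None,fx=6,fy=6,interpolation=cv2.INTER_CUBIC);cv2.imwrite(f'pics/{f}.png',c)
    return a
E
python3 -c "
from h import *
plan(np.array([.556,-.2335,.132]))
pair('c8',(290,210,90,95))
s=robot.get_state();p=s['position'];print(p,proj('side',p-[0,0,.0728]))
"
```

```text
t 9.65 q [ 0.9665  0.6345 -0.845   1.7382  0.5467  1.0209 -0.6408] p [ 0.5562 -0.2343  0.1437] quat [ 0.9607 -0.2776  0.0003 -0.0001] F [ 0.2948 -0.1676 -0.4954] gap 0.02577132377292821
axes x [ 0.8458 -0.5334  0.0005] az -32.23716247266863 z [ 0.0006  0.     -1.    ]
world d [-0.0002  0.0008 -0.0117] shift units [-0.0302 -0.0291  0.583 ] turn units [-0.0043 -0.0066  0.    ]
[ 0.5564 -0.2344  0.1439] [332.0856 288.3669]
```

View pics/c8.png

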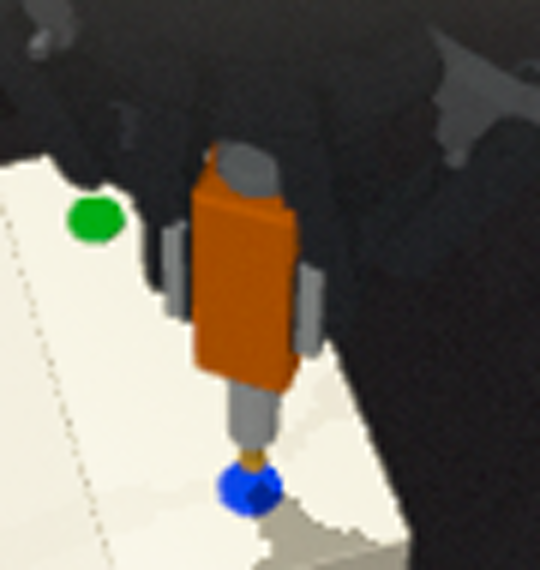

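The tip is about 9 mm above the blue dot and lined up with it. Pressing slowly.

Emit:
{"api": "step_arm", "payload": {
  "moves": [
    [0,0,0.1,0,0,0,1],
    [0,0,0.1,0,0,0,1],
    [0,0,0.1,0,0,0,1],
    [0,0,0.06,0,0,0,1],
    [0,0,0.06,0,0,0,1],
    [0,0,0.06,0,0,0,1],
    [0,0,0.05,0,0,0,1],
    [0,0,0,0,0,0,1]
  ]
}}

```text
time: 10.37
position: [0.5558, -0.2345, 0.1327]
tool_rot: [0.961, -0.278, -0.0, 0.0]
contact_force: [-0.2, 0.3, 0.8]
finger_gap: 0.0252
```

```bash
python3 -c "
from h import *
plan(np.array([.556,-.2335,.132]))
pair('c9',(290,210,90,95));st()
"
```

```text
t 10.3667 q [ 0.96    0.6472 -0.8353  1.7457  0.5588  1.0037 -0.6495] p [ 0.5558 -0.2345  0.1327] quat [ 0.9607 -0.2778 -0.      0.    ] F [-0.2176  0.3373  0.7788] gap 0.025235674399072844
axes x [ 0.8457 -0.5337 -0.    ] az -32.25241796437296 z [-0.0001 -0.     -1.    ]
world d [ 0.0002  0.001  -0.0007] shift units [-0.0191 -0.0469  0.0328] turn units [0.0007 0.0005 0.    ]
t 10.4167 q [ 0.9601  0.6471 -0.8354  1.7457  0.5587  1.0039 -0.6495] p [ 0.5558 -0.2345  0.1328] quat [ 0.9607 -0.2777 -0.      0.    ] F [-1.0966  0.0462  1.0073] gap 0.025067850998831208
```

View pics/c9.png

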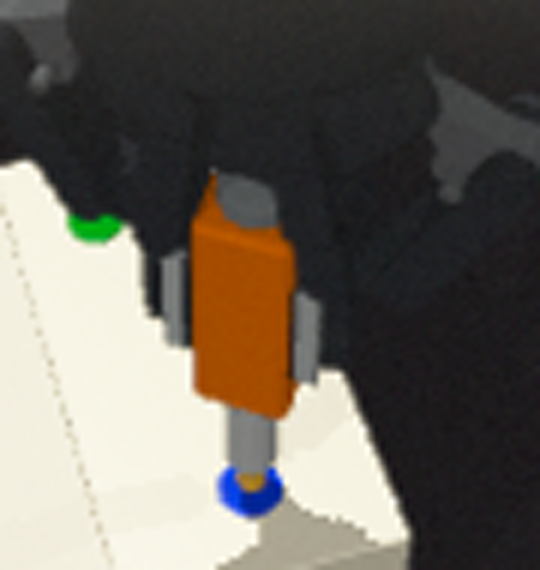

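Emit:
{"api": "step_arm", "payload": {
  "moves": [
    [0,0,0.04,0,0,0,1],
    [0,0,0.04,0,0,0,1],
    [0,0,0,0,0,0,1],
    [0,0,0,0,0,0,1]
  ]
}}

```text
time: 10.75
position: [0.5558, -0.2345, 0.1312]
tool_rot: [0.961, -0.278, 0.0, 0.0]
contact_force: [-1.3, -0.3, 0.3]
finger_gap: 0.0252
```

Emit:
{"api": "step_arm", "payload": {
  "moves": [
    [0,0,0,0,0,0,1],
    [0,0,0,0,0,0,1],
    [0,0,0,0,0,0,1]
  ]
}}

```text
time: 11.0
position: [0.5559, -0.2345, 0.1312]
tool_rot: [0.961, -0.278, 0.0, 0.0]
contact_force: [-0.4, 0.4, 0.8]
finger_gap: 0.0255
```

```bash
python3 -c "
from h import *
pair('c10',(290,210,90,95));st()
"
```

```text
t 11.05 q [ 0.959   0.6489 -0.834   1.7468  0.5605  1.0012 -0.6507] p [ 0.5559 -0.2345  0.1312] quat [ 0.9607 -0.2777  0.      0.    ] F [-0.711  -1.2305  0.9175] gap 0.025455176896676854
```

View pics/c10.png

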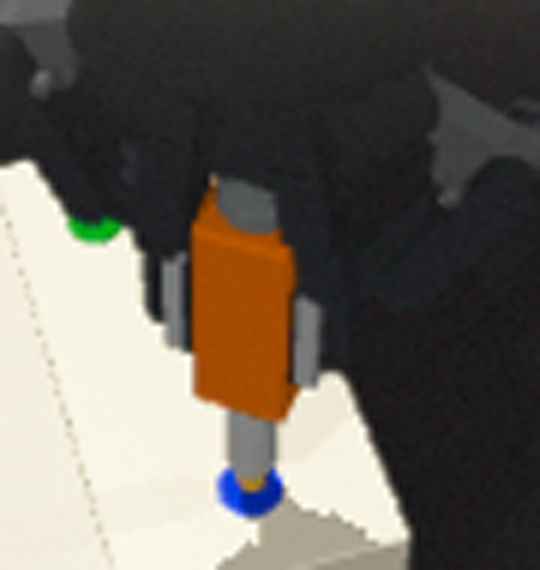

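The nose came down while the tip end stayed at about (332,291) on the dot, so the spring is in a few millimetres, at roughly 2 N. Holding to complete the second.

Emit:
{"api": "step_arm", "payload": {
  "moves": [
    [0,0,0.03,0,0,0,1],
    [0,0,0,0,0,0,1],
    [0,0,0,0,0,0,1],
    [0,0,0,0,0,0,1],
    [0,0,0,0,0,0,1]
  ]
}}

```text
time: 11.47
position: [0.5558, -0.2345, 0.1306]
tool_rot: [0.961, -0.278, 0.0, 0.0]
contact_force: [-0.2, -0.2, 1.4]
finger_gap: 0.0255
```

Emit:
{"api": "step_arm", "payload": {
  "moves": [
    [0,0,0,0,0,0,1],
    [0,0,0,0,0,0,1],
    [0,0,0,0,0,0,1]
  ]
}}

```text
time: 11.72
position: [0.5558, -0.2345, 0.1305]
tool_rot: [0.961, -0.278, 0.0, 0.0]
contact_force: [-1.2, -0.7, 1.4]
finger_gap: 0.0257
```

Emit:
{"api": "step_arm", "payload": {
  "moves": [
    [0,0,-0.1,0,0,0,1],
    [0,0,-0.2,0,0,0,1],
    [0,0,-0.4,0,0,0,1],
    [0,0,-0.5,0,0,0,1],
    [0,0,-0.3,0,0,0,1],
    [0,0,0,0,0,0,1]
  ]
}}

```text
time: 12.22
position: [0.5572, -0.2346, 0.1628]
tool_rot: [0.961, -0.278, 0.002, 0.0]
contact_force: [0.8, -0.3, -0.6]
finger_gap: 0.0255
```

```bash
python3 -c "
from h import *
plan(np.array([.532,-.1325,.16]))
pair('c11',(290,200,90,95))
s=robot.get_state();p=s['position'];print(p,proj('side',p-[0,0,.0728]))
"
```

```text
t 12.2167 q [ 0.9775  0.6125 -0.8606  1.7244  0.5275  1.0492 -0.6268] p [ 0.5572 -0.2346  0.1628] quat [ 0.9607 -0.2777  0.0017  0.0002] F [ 0.7827 -0.2671 -0.57  ] gap 0.025470301534433377
axes x [ 0.8457 -0.5336  0.0034] az -32.24841482164618 z [ 0.0032 -0.0013 -1.    ]
world d [-0.0252  0.1021 -0.0028] shift units [-3.7915 -3.647   0.1271] turn units [-0.0091 -0.0482  0.    ]
[ 0.5567 -0.2347  0.1619] [332.3884 282.2375]
```

View pics/c11.png

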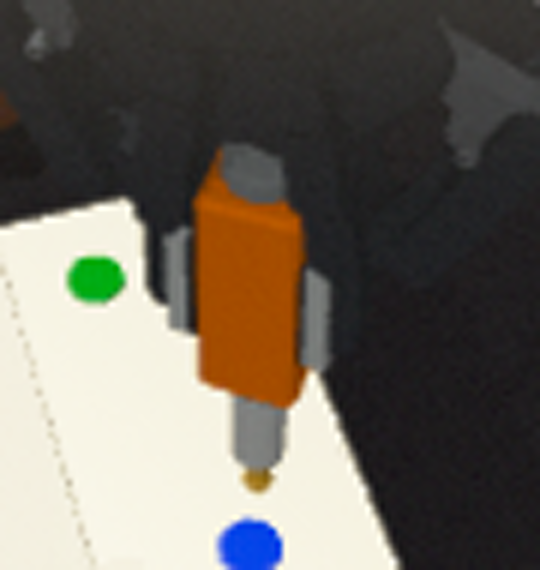

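Clear of blue, gauge unchanged in the grip. On to green.

Emit:
{"api": "step_arm", "payload": {
  "moves": [
    [-0.5,-0.5,0,0,0,0,1],
    [-0.8,-0.8,0,0,0,0,1],
    [-0.8,-0.8,0,0,0,0,1],
    [-0.8,-0.8,0,0,0,0,1],
    [-0.5,-0.5,0,0,0,0,1],
    [-0.33,-0.28,0.2,0,0,0,1],
    [0,0,0.5,0,0,0,1],
    [0,0,0.3,0,0,0,1]
  ]
}}

```text
time: 12.93
position: [0.5315, -0.133, 0.1393]
tool_rot: [0.961, -0.278, -0.0, 0.0]
contact_force: [0.0, -1.3, -0.6]
finger_gap: 0.0257
```

Emit:
{"api": "step_arm", "payload": {
  "moves": [
    [0,0,0,0,0,0,1],
    [0,0,0,0,0,0,1]
  ]
}}

```text
time: 13.1
position: [0.5316, -0.1338, 0.1394]
tool_rot: [0.96, -0.279, -0.001, 0.0]
contact_force: [-0.0, 0.4, -1.4]
finger_gap: 0.0257
```

```bash
python3 -c "
from h import *
plan(np.array([.532,-.1325,.1305]))
pair('c12',(260,170,90,95))
s=robot.get_state();p=s['position'];print(p,proj('side',p-[0,0,.0728]))
"
```

```text
t 13.1 q [ 0.8763  0.5582 -0.879   1.8772  0.5227  0.956  -0.8073] p [ 0.5316 -0.1338  0.1394] quat [ 0.9604 -0.2787 -0.0008  0.0001] F [-0.0411  0.3926 -1.3523] gap 0.025678855277311327
axes x [ 0.8447 -0.5353 -0.0015] az -32.365223192659656 z [-0.0016  0.0003 -1.    ]
world d [ 0.0004  0.0013 -0.0089] shift units [-0.0162 -0.0672  0.4467] turn units [0.0089 0.0213 0.    ]
[ 0.532  -0.1336  0.1399] [305.8097 245.1044]
```

View pics/c12.png

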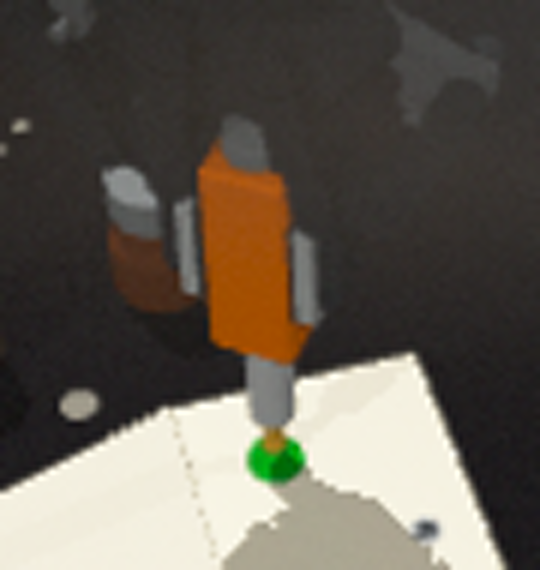

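The tip is about 5 mm above the green dot, in line with its centre (306,246). Pressing the same way.

Emit:
{"api": "step_arm", "payload": {
  "moves": [
    [-0.02,-0.04,0.08,0,0,0,1],
    [0,0,0.08,0,0,0,1],
    [0,0,0.06,0,0,0,1],
    [0,0,0.06,0,0,0,1],
    [0,0,0.06,0,0,0,1],
    [0,0,0.05,0,0,0,1],
    [0,0,0.05,0,0,0,1],
    [0,0,0,0,0,0,1]
  ]
}}

```text
time: 13.82
position: [0.5322, -0.1316, 0.1317]
tool_rot: [0.961, -0.278, 0.0, 0.0]
contact_force: [-1.2, -0.5, 0.6]
finger_gap: 0.0256
```

Emit:
{"api": "step_arm", "payload": {
  "moves": [
    [0,0,0,0,0,0,1],
    [0,0,0,0,0,0,1],
    [0,0,0,0,0,0,1],
    [0,0,0,0,0,0,1]
  ]
}}

```text
time: 14.15
position: [0.5322, -0.1316, 0.1318]
tool_rot: [0.961, -0.278, 0.0, 0.0]
contact_force: [0.3, -0.1, -0.3]
finger_gap: 0.0254
```

```bash
python3 -c "
from h import *
pair('c13',(260,170,90,95));st()
"
```

```text
t 14.2 q [ 0.8665  0.5676 -0.8718  1.8838  0.5344  0.9411 -0.8186] p [ 0.5322 -0.1316  0.1318] quat [ 0.9607 -0.2777  0.0001  0.0001] F [-0.038   0.1094  0.3062] gap 0.02515548147838763
```

View pics/c13.png

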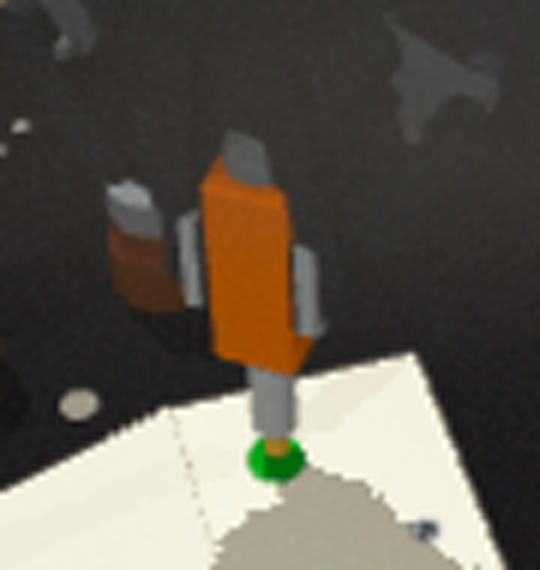

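Emit:
{"api": "step_arm", "payload": {
  "moves": [
    [0,0,0.04,0,0,0,1],
    [0,0,0.04,0,0,0,1],
    [0,0,0,0,0,0,1],
    [0,0,0,0,0,0,1],
    [0,0,0,0,0,0,1],
    [0,0,0,0,0,0,1],
    [0,0,0,0,0,0,1],
    [0,0,0,0,0,0,1]
  ]
}}

```text
time: 14.87
position: [0.5322, -0.1316, 0.1302]
tool_rot: [0.961, -0.278, 0.0, 0.0]
contact_force: [0.2, -0.5, 1.9]
finger_gap: 0.0253
```

Emit:
{"api": "step_arm", "payload": {
  "moves": [
    [0,0,0,0,0,0,1],
    [0,0,0,0,0,0,1],
    [0,0,0,0,0,0,1],
    [0,0,0,0,0,0,1],
    [0,0,0,0,0,0,1]
  ]
}}

```text
time: 15.28
position: [0.5322, -0.1315, 0.1302]
tool_rot: [0.961, -0.278, 0.0, -0.0]
contact_force: [0.5, -0.4, 2.3]
finger_gap: 0.0257
```

```bash
python3 -c "
from h import *
pair('c14',(260,170,90,95));st()
"
```

```text
t 15.3333 q [ 0.865   0.5698 -0.87    1.8849  0.5366  0.9384 -0.8203] p [ 0.5322 -0.1316  0.1301] quat [ 0.9607 -0.2777  0.0001 -0.    ] F [ 0.3906 -0.6608  1.4498] gap 0.02545381390412795
```

View pics/c14.png

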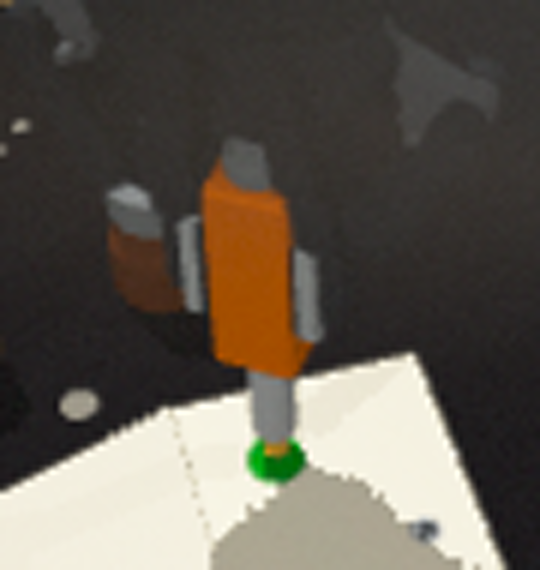

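Green is done: net about 2.5–3 N, tip on the dot, held for over a second. I'll lift off and plan the approach to the slope.

Emit:
{"api": "step_arm", "payload": {
  "moves": [
    [0,0,-0.1,0,0,0,1],
    [0,0,-0.2,0,0,0,1],
    [0,0,-0.5,0,0,0,1],
    [0,0,-0.8,0,0,0,1],
    [0,0,-0.8,0,0,0,1],
    [0,0,-0.6,0,0,0,1],
    [0,0,-0.3,0,0,0,1],
    [0,0,0,0,0,0,1]
  ]
}}

```text
time: 16.0
position: [0.533, -0.1316, 0.1978]
tool_rot: [0.961, -0.278, 0.001, 0.0]
contact_force: [-0.0, -0.6, -1.0]
finger_gap: 0.0255
```

```bash
cat >> h.py <<'E'
psi=np.radians(3.9);a=np.radians(22)
nrm=np.array([-np.sin(a)*np.cos(psi),-np.sin(a)*np.sin(psi),np.cos(a)])
RING=np.array([.4615,-.2172,.0416])
E
python3 -c "
from h import *
plan(RING+nrm*(.0728+.05),-nrm)
"
```

```text
t 16.0 q [ 0.9218  0.4845 -0.937   1.8311  0.448   1.0516 -0.7519] p [ 0.533  -0.1316  0.1978] quat [ 0.9607 -0.2778  0.0013  0.0001] F [-0.0267 -0.6311 -0.9656] gap 0.025477024488113276
axes x [ 0.8457 -0.5336  0.0025] az -32.2522703065167 z [ 0.0024 -0.001  -1.    ]
world d [-0.1174 -0.0888 -0.0423] shift units [-2.5993  6.8853  2.1057] turn units [3.3164 4.3464 0.5094]
```

Emit:
{"api": "step_arm", "payload": {
  "moves": [
    [-0.38,0.95,0,0,0,0,1],
    [-0.38,1,0,0,0,0,1],
    [-0.38,1,0,0,0,0,1],
    [-0.38,1,0,0,0,0,1],
    [-0.38,1,0,0,0,0,1],
    [-0.38,1,0,0,0,0,1],
    [-0.3,0.9,0,0,0,0,1],
    [0,0,0,0,0,0,1]
  ]
}}

```text
time: 16.67
position: [0.4112, -0.2226, 0.1948]
tool_rot: [0.96, -0.28, -0.002, 0.001]
contact_force: [-0.3, -0.8, -2.0]
finger_gap: 0.0255
```

Emit:
{"api": "step_arm", "payload": {
  "moves": [
    [0,0,0,0.47,0.62,0.07,1],
    [0,0,0,0.47,0.62,0.07,1],
    [0,0,0,0.47,0.62,0.07,1],
    [0,0,0,0.47,0.62,0.07,1],
    [0,0,0,0.47,0.62,0.07,1],
    [0,0,0,0.47,0.62,0.07,1],
    [0,0,0,0.47,0.62,0.07,1],
    [0,0,0,0,0,0,1]
  ]
}}

```text
time: 17.33
position: [0.4122, -0.2202, 0.1943]
tool_rot: [0.938, -0.291, 0.175, -0.068]
contact_force: [-1.1, 0.2, -1.2]
finger_gap: 0.0253
```

Emit:
{"api": "step_arm", "payload": {
  "moves": [
    [0,0,0,0,0,0,1],
    [0,0,0,0,0,0,1]
  ]
}}

```text
time: 17.5
position: [0.4158, -0.2199, 0.1964]
tool_rot: [0.939, -0.289, 0.176, -0.068]
contact_force: [0.7, 0.5, -1.0]
finger_gap: 0.0254
```

```bash
python3 -c "
from h import *
plan(RING+nrm*(.0728+.03),-nrm)
grab('side','side5');grab('top','top5')
s=robot.get_state();z=Ro.from_quat(s['tool_rot']).as_matrix()[:,2]
for n in('side','top'):print(n,proj(n,s['position']+z*.0728))
"
```

```text
t 17.5 q [ 1.8225  0.1828 -1.2818  2.2557 -0.0963  0.5273  0.0511] p [ 0.4158 -0.2199  0.1964] quat [ 0.9386 -0.2889  0.176  -0.0678] F [ 0.676   0.4825 -1.0302] gap 0.02539346816971829
axes x [ 0.771  -0.5663  0.2913] az -36.29383997224362 z [ 0.3696  0.0255 -0.9288]
world d [ 0.0073  0.     -0.0594] shift units [-0.5855  0.4891  2.8959] turn units [0.0362 0.0527 0.0001]
side [256.6505 272.0684]
top [404.3182 270.7685]
```

View pics/side5.png

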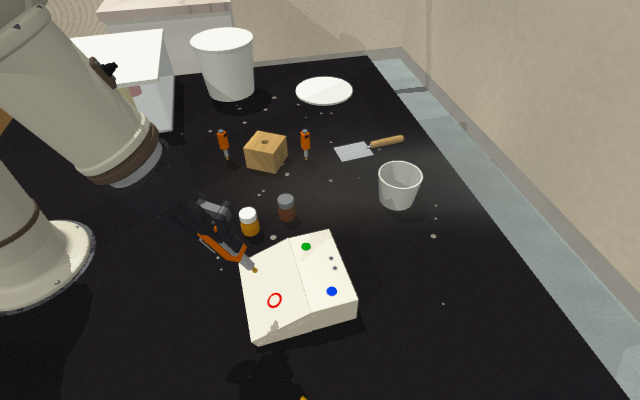

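View pics/top5.png

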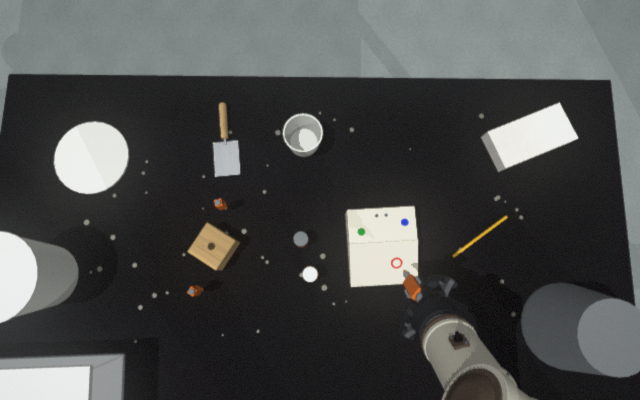

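The gauge is tilted over the slope. Its tip is at about (255,271) in the side view against (256.7,272.1) predicted, and the ring is at (274,300). Moving in.

Emit:
{"api": "step_arm", "payload": {
  "moves": [
    [-0.3,0.25,0.5,0.04,0.05,0,1],
    [-0.3,0.25,0.6,0,0,0,1],
    [0,0,0.6,0,0,0,1],
    [0,0,0.6,0,0,0,1],
    [0,0,0.4,0,0,0,1],
    [0,0,0.2,0,0,0,1],
    [0,0,0,0,0,0,1],
    [0,0,0,0,0,0,1]
  ]
}}

```text
time: 18.27
position: [0.4235, -0.2189, 0.1367]
tool_rot: [0.938, -0.288, 0.178, -0.069]
contact_force: [0.7, 0.2, -1.7]
finger_gap: 0.0255
```

Emit:
{"api": "step_arm", "payload": {
  "moves": [
    [0,0,0,0,0,0,1],
    [0,0,0,0,0,0,1]
  ]
}}

```text
time: 18.43
position: [0.4229, -0.22, 0.137]
tool_rot: [0.938, -0.289, 0.179, -0.068]
contact_force: [0.5, 0.1, -1.4]
finger_gap: 0.0253
```

```bash
python3 -c "
from h import *
plan(RING+nrm*(.0728+.01),-nrm)
a=pair('c15',(220,225,90,95));b=grab('top','top6')
cv2.imwrite('pics/c16.png',cv2.resize(b[220:310,360:450],None,fx=6,fy=6,interpolation=cv2.INTER_CUBIC))
s=robot.get_state();z=Ro.from_quat(s['tool_rot']).as_matrix()[:,2]
for n in('side','top'):print(n,proj(n,s['position']+z*.0728),proj(n,s['position']-z*.0602))
"
```

```text
t 18.4333 q [ 1.5239  0.3083 -1.0203  2.303   0.1063  0.3582 -0.1235] p [ 0.4229 -0.22    0.137 ] quat [ 0.9381 -0.2887  0.1787 -0.0684] F [ 0.5129  0.071  -1.3834] gap 0.025265328276469812
axes x [ 0.7694 -0.5662  0.2958] az -36.34780084012277 z [ 0.3747  0.0251 -0.9268]
world d [ 0.0077  0.0007 -0.0186] shift units [ 0.0003 -0.0116  1.0072] turn units [-0.004 -0.016  0.   ]
side [265.6131 293.3097] [218.4798 253.3079]
top [398.9831 267.7872] [414.0863 293.594 ]
```

View pics/c15.png

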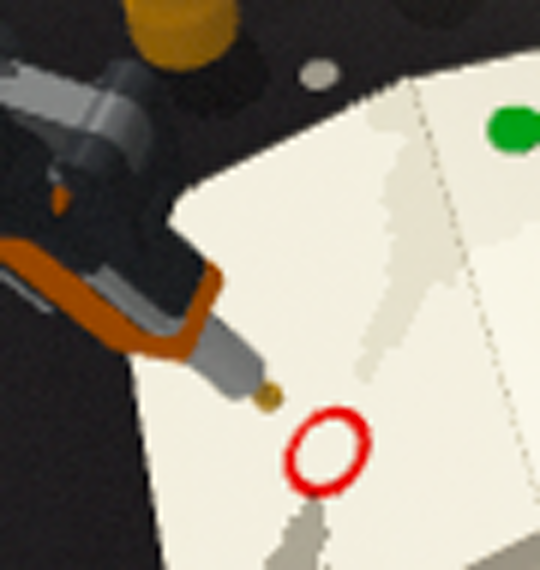

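View pics/c16.png

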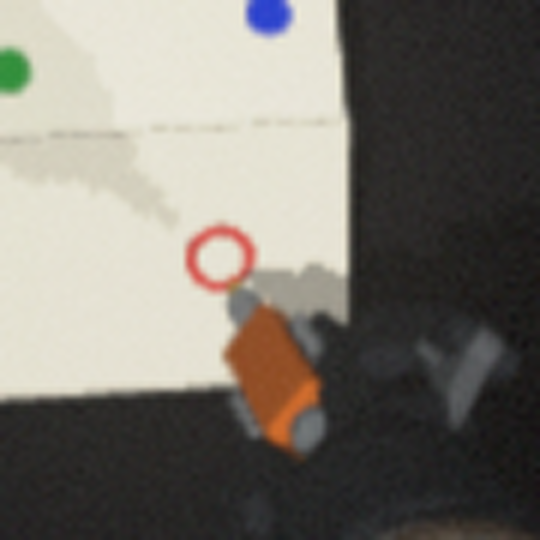

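The tip lies within 1 px of the prediction in both views and heads for the ring centre. The cap end in the top view looks about 2–3 px off the predicted axis, so I'll check the gauge's tilt in the jaws against the drawn prediction.

```bash
python3 -c "
from h import *
s=robot.get_state();R=Ro.from_quat(s['tool_rot']).as_matrix();p=s['position'];z=R[:,2]
org=p-z*.0172
def ov(n,f,r,k):
    im=cv2.imread(f);x,y,w,h=r
    c=cv2.resize(im[y:y+h,x:x+w],None,fx=k,fy=k,interpolation=cv2.INTER_CUBIC)
    def px(l): q=proj(n,org+R@np.array(l)); return tuple(int(v) for v in ((q-[x,y]+.5)*k-.5))
    # tool frame: gauge z = -tool z
    def box(zz,hw):
        P=[px((a*hw,b*hw,-zz)) for a,b in((1,1),(1,-1),(-1,-1),(-1,1))]
        for i in range(4): cv2.line(c,P[i],P[(i+1)%4],(255,255,0),1)
    box(.035,.013);box(-.035,.013)
    cv2.line(c,px((0,0,.09)),px((0,0,-.043)),(0,255,0),1)
    for zz in(-.09,-.072,-.035,.043):cv2.circle(c,px((0,0,-zz)),3,(0,0,255),-1)
    return c
a=ov('top','pics/top6.png',(385,240,45,60),9);b=ov('side','pics/c15s.png',(200,235,75,65),5.3)
o=np.zeros((540,800,3),np.uint8);o[:a.shape[0],:a.shape[1]]=a;o[:b.shape[0],403:403+b.shape[1]]=b[:,:397];cv2.imwrite('pics/c17.png',o)
"
```

```text
(no output)
```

View pics/c17.png

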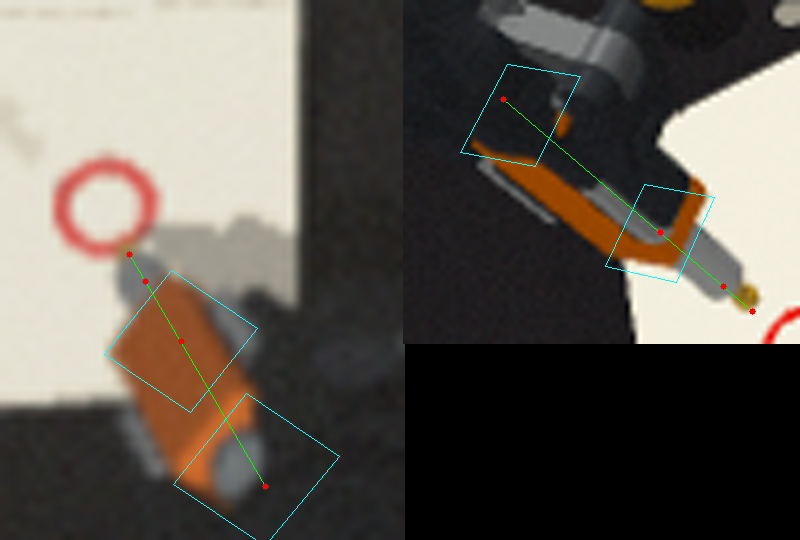

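```bash
python3 -c "
from h import *
s=robot.get_state();R=Ro.from_quat(s['tool_rot']).as_matrix();p=s['position']
org=p-R[:,2]*.0172
for n,f in(('top','pics/top6.png'),('side','pics/c15s.png')):
    im=cv2.imread(f);h=cv2.cvtColor(im,cv2.COLOR_BGR2HSV);m=cv2.inRange(h,np.array((5,150,50)),np.array((15,255,255)))
    k=np.zeros_like(m)
    if n=='top':k[240:300,390:425]=255
    else:k[250:295,205:262]=255
    m&=k
    x,y=np.nonzero(m)[::-1];print(n,x.min(),x.max(),y.min(),y.max())
    for a in(-1,1):
        for b in(-1,1):
            q=[proj(n,org+R@np.array((a*.013,b*.013,-zz))) for zz in(.035,-.035)]
            d=q[1]-q[0];print('edge',a,b,q[0],q[1],'ang %.1f'%np.degrees(np.arctan2(d[1],d[0])))
    big=cv2.resize(im,None,fx=4,fy=4,interpolation=cv2.INTER_CUBIC)
    h=cv2.cvtColor(big,cv2.COLOR_BGR2HSV);m=cv2.inRange(h,np.array((4,130,45)),np.array((15,255,255)))&cv2.resize(k,None,fx=4,fy=4)
    c=max(cv2.findContours(m,0,1)[0],key=cv2.contourArea);ap=cv2.approxPolyDP(c,5,True)[:,0]
    for i in range(len(ap)):
        d=ap[(i+1)%len(ap)]-ap[i];print((ap[i]+.5)/4-.5,'len %.1f ang %.1f'%(np.hypot(*d)/4,np.degrees(np.arctan2(d[1],d[0]))))
"
```

```text
top 398 412 271 294
edge -1 -1 [403.78692693 293.34108822] [396.16737026 278.92897909] ang -117.9
edge -1 1 [414.10765191 300.25396795] [405.69645446 285.35231534] ang -119.4
edge 1 -1 [411.95319693 283.25468626] [403.63302782 269.57837986] ang -121.3
edge 1 1 [422.29564113 290.25647881] [413.18088003 276.07759839] ang -122.7
[402.625 270.875] len 9.6 ang 123.3
[397.375 278.875] len 15.4 ang 65.1
[403.875 292.875] len 5.0 ang 26.6
[408.375 295.125] len 4.8 ang -96.0
[407.875 290.375] len 6.4 ang -38.7
[412.875 286.375] len 3.5 ang -85.9
[413.125 282.875] len 12.1 ang -122.4
[406.625 272.625] len 4.4 ang -156.4
side 213 256 256 284
edge -1 -1 [219.26480397 246.82653251] [245.16487631 269.44147386] ang 41.1
edge -1 1 [210.48738767 263.32332467] [237.78766588 284.96887616] ang 38.4
edge 1 -1 [233.15278583 248.96207562] [258.39714233 271.91090972] ang 42.3
edge 1 1 [224.50971038 265.94951062] [251.15958885 287.86819148] ang 39.4
[212.375 261.375] len 35.4 ang 39.0
[239.875 283.625] len 10.5 ang 5.4
[250.375 284.625] len 14.4 ang -64.3
[256.625 271.625] len 4.6 ang -130.6
[253.625 268.125] len 11.3 ang 108.0
[250.125 278.875] len 3.8 ang 148.4
[246.875 280.875] len 27.5 ang -143.1
[224.875 264.375] len 12.9 ang -166.5
```

The fitted edges agree with the prediction to within about 1° in both views, so the gauge is straight in the jaws; the cap mismatch was the gripper hiding part of the cap. Going on towards the ring.

Emit:
{"api": "step_arm", "payload": {
  "moves": [
    [0,0,0.3,0,0,0,1],
    [0,0,0.3,0,0,0,1],
    [0,0,0.2,0,0,0,1],
    [0,0,0.15,0,0,0,1],
    [0,0,0.1,0,0,0,1],
    [0,0,0.1,0,0,0,1],
    [0,0,0,0,0,0,1],
    [0,0,0,0,0,0,1]
  ]
}}

```text
time: 19.2
position: [0.4313, -0.2191, 0.1152]
tool_rot: [0.938, -0.289, 0.178, -0.069]
contact_force: [-0.1, -0.3, -1.1]
finger_gap: 0.0255
```

Emit:
{"api": "step_arm", "payload": {
  "moves": [
    [0,0,0,0,0,0,1],
    [0,0,0,0,0,0,1]
  ]
}}

```text
time: 19.37
position: [0.4313, -0.2193, 0.1153]
tool_rot: [0.938, -0.289, 0.179, -0.069]
contact_force: [-0.7, 0.7, -1.1]
finger_gap: 0.0254
```

```bash
python3 -c "
from h import *
plan(RING+nrm*.0668,-nrm)
a=pair('c18',(240,255,65,65));b=grab('top','top7')
cv2.imwrite('pics/c19.png',cv2.resize(b[235:300,370:435],None,fx=8,fy=8,interpolation=cv2.INTER_CUBIC))
s=robot.get_state();z=Ro.from_quat(s['tool_rot']).as_matrix()[:,2]
for n in('side','top'):print(n,proj(n,s['position']+z*.0728),proj(n,RING))
"
```

```text
t 19.3667 q [ 1.4011  0.3512 -0.9116  2.3055  0.1745  0.3016 -0.1914] p [ 0.4313 -0.2193  0.1153] quat [ 0.9381 -0.2889  0.1785 -0.0686] F [-0.6666  0.7202 -1.1463] gap 0.02540484567027538
axes x [ 0.7693 -0.5665  0.2953] az -36.36442038673321 z [ 0.3746  0.0255 -0.9269]
world d [ 0.0052  0.0004 -0.0118] shift units [ 0.0163 -0.0154  0.6452] turn units [-0.0076 -0.0101  0.    ]
side [272.2366 298.8341] [274.3912 300.3157]
top [396.6004 264.0695] [395.9379 262.8057]
```

View pics/c18.png

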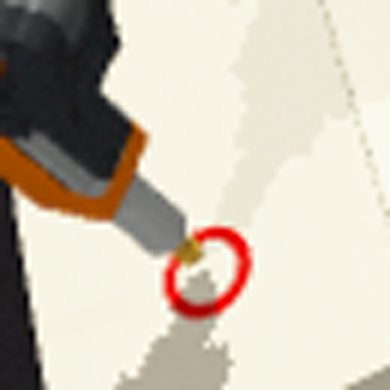

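View pics/c19.png

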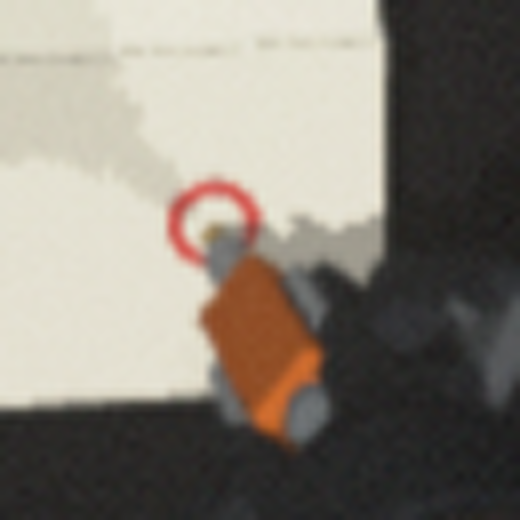

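The tip is about 7 mm off the face and heading within 2 mm of the ring centre: (272.4,297.6) against (274.1,299.9) in the side view, (396.1,263.6) against (396.4,262.3) in the top view. I'll nudge it 1 mm towards -y and press slowly.

Emit:
{"api": "step_arm", "payload": {
  "moves": [
    [0.03,0.04,0.06,0,0,0,1],
    [0,0,0.06,0,0,0,1],
    [0,0,0.06,0,0,0,1],
    [0,0,0.05,0,0,0,1],
    [0,0,0.05,0,0,0,1],
    [0,0,0.05,0,0,0,1],
    [0,0,0.05,0,0,0,1],
    [0,0,0.05,0,0,0,1]
  ]
}}

```text
time: 20.13
position: [0.4345, -0.2199, 0.1071]
tool_rot: [0.938, -0.289, 0.178, -0.069]
contact_force: [-1.2, 1.1, 0.0]
finger_gap: 0.0252
```

Emit:
{"api": "step_arm", "payload": {
  "moves": [
    [0,0,0.04,0,0,0,1],
    [0,0,0.04,0,0,0,1],
    [0,0,0.04,0,0,0,1],
    [0,0,0,0,0,0,1],
    [0,0,0,0,0,0,1],
    [0,0,0,0,0,0,1]
  ]
}}

```text
time: 20.63
position: [0.4354, -0.2199, 0.105]
tool_rot: [0.938, -0.289, 0.178, -0.069]
contact_force: [-0.3, -1.0, 1.5]
finger_gap: 0.0256
```

```bash
python3 -c "
from h import *
plan(RING+nrm*.0668,-nrm)
s=robot.get_state();R=Ro.from_quat(s['tool_rot']).as_matrix();print('tool F',R.T@s['contact_force'])
a=pair('c20',(240,255,65,65));b=grab('top','top8')
s=robot.get_state();print('tool F',R.T@s['contact_force'])
cv2.imwrite('pics/c21.png',cv2.resize(b[235:300,370:435],None,fx=8,fy=8,interpolation=cv2.INTER_CUBIC))
"
```

```text
t 20.6333 q [ 1.3474  0.3723 -0.8613  2.3042  0.2038  0.2762 -0.2187] p [ 0.4354 -0.2199  0.105 ] quat [ 0.9381 -0.2888  0.1784 -0.0686] F [-0.3081 -0.973   1.4621] gap 0.02559023640814218
axes x [ 0.7695 -0.5664  0.295 ] az -36.355052539699614 z [ 0.3743  0.0257 -0.9269]
world d [ 0.0012  0.001  -0.0015] shift units [-0.0044 -0.0541  0.0912] turn units [-0.0078 -0.0057  0.    ]
tool F [ 0.7454  0.622  -1.4957]
tool F [-1.4338  0.5579 -0.407 ]
```

View pics/c20.png

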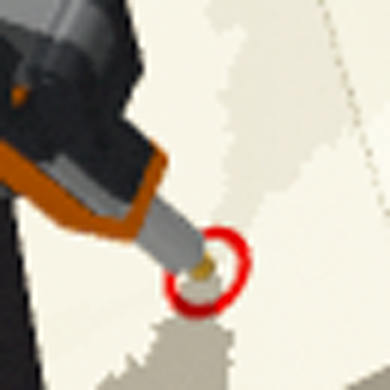

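View pics/c21.png

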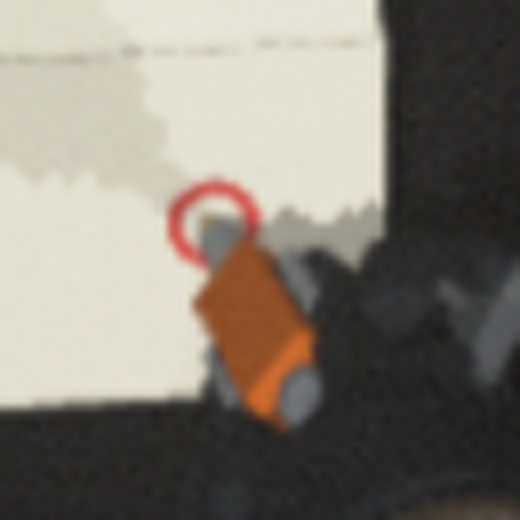

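The tip is inside the ring, close to its centre, and the brass is visibly shortened: the nominal push-in is about 4.2 mm. I'll add 1.8 mm to reach half-way, then average some force readings.

Emit:
{"api": "step_arm", "payload": {
  "moves": [
    [0,0,0.04,0,0,0,1],
    [0,0,0.03,0,0,0,1],
    [0,0,0.02,0,0,0,1],
    [0,0,0,0,0,0,1],
    [0,0,0,0,0,0,1],
    [0,0,0,0,0,0,1]
  ]
}}

```text
time: 21.23
position: [0.4361, -0.2199, 0.1033]
tool_rot: [0.938, -0.289, 0.178, -0.069]
contact_force: [-1.5, -0.1, 1.2]
finger_gap: 0.0254
```

```bash
python3 -c "
from h import *
plan(RING+nrm*.0668,-nrm)
f=[]
for i in range(24):
    if i>0: viewer.get_image('side')
    s=robot.get_state();R=Ro.from_quat(s['tool_rot']).as_matrix();f.append(R.T@s['contact_force'])
f=np.array(f);print('mean',f.mean(0),'sem',f.std(0)/5,s['time'],'expected free weight tool z',.13*9.81*.927)
a=pair('c22',(240,255,65,65))
"
```

```text
t 21.2333 q [ 1.3386  0.3756 -0.8532  2.304   0.2084  0.2719 -0.2232] p [ 0.4361 -0.2199  0.1033] quat [ 0.9381 -0.2888  0.1784 -0.0687] F [-1.484  -0.1075  1.1551] gap 0.025384060023972293
axes x [ 0.7695 -0.5664  0.295 ] az -36.35714910791299 z [ 0.3743  0.0258 -0.9269]
world d [0.0005 0.001  0.0002] shift units [-0.0054 -0.0547 -0.0004] turn units [-0.0085 -0.0054  0.    ]
mean [-1.1503 -0.2286 -2.099 ] sem [0.0972 0.1116 0.1101] 22.3833 expected free weight tool z 1.1822031000000002
```

View pics/c22.png

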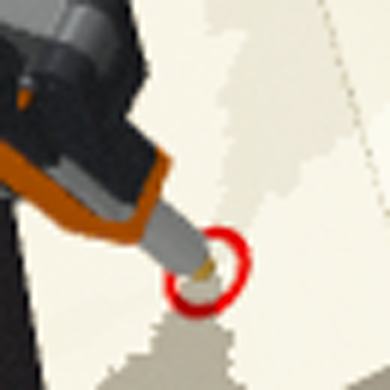

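The averaged axial force is 2.10 N plus 1.18 N of gauge weight, so 3.28 N, or about 6.2 mm pushed in (half-way is 6 mm). The tip is inside the ring, square to the face within 0.1° by the tool pose, and steady. Handing in.

```bash
python3 -c "
from h import *
st();print(workorder.finish_job())
"
```

```text
t 22.4333 q [ 1.3386  0.3756 -0.8533  2.3041  0.2084  0.2718 -0.2233] p [ 0.4361 -0.2199  0.1033] quat [ 0.9381 -0.2889  0.1784 -0.0687] F [-2.0645  0.9065  0.6607] gap 0.025346013466317277
the job is handed in; nothing more can be done
None
```

I took the large orange gauge out of its stand and pressed it upright on the blue dot, then the green dot. Each press was about 2–3 N, held for at least a second. I then set the tip in the red ring, square to the sloping face, and handed in at 22.4 s while still holding it there.

**Last checks on the ring:**
- **Push-in:** the averaged force was about 3.3 N, which is about 6.2 mm of the 12 mm travel. The arm position gave 6.0 mm.
- **Position:** the tip was inside the ring, about 1 mm off my planned aim point. The planned approach agreed with the images to within about 2 mm.
- **Squareness:** the tool was within about 0.1° of square to the face direction I measured. Camera edge fits put the gauge straight in the jaws only to about 1°.

**Disagreements and limits:**
- **Cap position:** the gauge's cap looked 2–3 px off its predicted place in one view. I put that down to the gripper hiding part of it, since the edges fitted.
- **Force noise:** single force readings vary by about 1 N, so only the averaged ring value is precise. It also showed about 1 N of sideways force.
- **Bystanders:** I did not take a final picture to confirm that the jars, tub and scraper had not moved. No contact force pointed to the arm touching them.

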